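# Park the jolley's profile arm

### The arm

A 6-joint arm with a two-finger parallel gripper is mounted at the origin on the work surface. World frame = base frame: x ahead of the robot, y to its left, z up, the work surface at z = 0. Lengths are in m, angles in degrees, forces in N, time in s.
With the tool pointing down it reaches from about 0.35 to 0.85 m from the base axis. Payload 8.1 kg.
Tool frame: the origin (TCP) lies midway between the tips of the shut fingers; the grasp point (between the pads) lies 19 mm behind it; z points along the fingers, y is the line along which they close (so a half turn about z gives the same grasp; the last joint's range is limited). The gripper opens to 93 mm and grips with 3 to 60 N. Pads are 15 mm wide; open, the fingers measure 128 mm over their backs; the gripper's body (75 mm by 188 mm) begins 65 mm behind the grasp point.
Start: joints at [65.867, 7.471, 85.268, -0, 87.261, -4.893], TCP at [0.198, 0.567, 0.219] pointing down, gripper open.
Joint ranges: [-169.43, 169.43], [-51.17, 129.36], [1.28, 143.12], [-76.62, 256.62], [0, 156.53], [-152.29, 152.29]. Speed limits (degrees/s): [136.94, 136.94, 159.86, 180, 180, 180].

### API

Orientations are given as [roll, pitch, yaw] about the fixed x, y, z axes, in that order (R = Rz(yaw) Ry(pitch) Rx(roll)).
In Python, from workcell import ctrl, claw, inverse_kinematics, readout, vision, nets gives the robot as it stands. Calls block until the motion is done:
- ctrl.move_to(position, orientation): joint-space move of the TCP to a pose.
- ctrl.movel(position, orientation=None, feed=0.15): straight line of the TCP; orientation=None keeps the orientation; feed is the mean speed in m/s.
- ctrl.movej(angles): joint-space move.
- claw.open_gripper() and claw.close_gripper(f_grip=None): open the fingers fully, or close them until they stop; f_grip is the grip in N (None keeps the last).
- ctrl.wait(seconds).
- inverse_kinematics(position, orientation): joint angles nearest the present ones, or None.
- readout.read_state(): the state.
- vision.get_image(name): name is "scene" or "top"; returns a dict with "img" (480x640x3 uint8, blue, green, red), "range_z" (480x640 float32, m along the optical axis (not along the pixel's ray), 0 where there is no reading), "K" (3x3 intrinsics, pixels), "R" (3x3) and "t" (3): a world point X has camera coordinates R X + t. Camera axes: x right, y down, z forward; pixel columns grow to the right and rows downward; lengths in m; the calibration is good to about 2 mm. A picture is of the moment at which its call begins.
A pose or a line that the arm cannot do raises ctrl.MotionError and nothing moves.
- ctrl.hand_in(): hands the job in; it is judged then, once.
Trained networks look in the newest picture that a camera, given by its name, has taken for a name from the list of things; names that differ only in an ending like _2 or _b are one class to them, and where a whole thing is asked for, a point or a joint stands for the part that bears it (a point fixed in the world has none). Each returns a list of dicts, best first, with "p" (0 to 1); they miss things now and then, are a little off and sometimes report something else, mostly with a low value. They report only what shows in the picture. A call takes as long as a camera call.
- nets.silhouettes(camera, query): "mask" (480x640 bool, what is visible of it) and "extent" ([centre column, centre row, width, height] in pixels, round what is visible of it).
- nets.pinpoint(camera, query): "centre" ([column, row] in pixels: a listed point, or the origin of a listed thing).
The state is a dict: "time": time; "joint_positions": joint angles; "qd": joint speeds; "effort": joint torques, N m; "ee_pos": TCP position; "tool_rot": TCP orientation; "contact_force": force on the tool from outside, world axes, zero at the start; "ft_torque": the same for the moment, N m; "width": opening from 0.0 (shut) to 1.0 (fully open); "finger_force": force on a finger pad.
Only numpy, scipy, OpenCV 4.12 (cv2) and the standard library are available. Lean on these libraries where they do the work, as an engineer would, in place of code of your own. Each camera call takes 0.05 s, during which the arm holds its last target. There are 200 camera calls.

### The job

The bowl in the bench jolley's plaster mould is finished: with your fingertips under the black crossbar handle, push the counterweighted profile arm up past its balance point so that it goes back onto its rest and stays raised by itself, then take your hand away. Push only, do not grip the handle, swing the arm smoothly rather than flinging it, and do not use the counterweight to move it. Leave the mould in its cup and everything around the machine where it is.

Things in the scene. Friction and masses are not known exactly. Their poses are not given: they have to be found in the camera images.
- jolley: Bench jolley (forms bowls in plaster moulds), fixed: white housing, x -115 to +165, y -120 to +120 mm of this frame, deck 105 mm above the table. Origin on the table under the spindle; -x is the operator's (handle) side, z up. Aluminium cup head 160 mm in diameter, rim 140 mm high. At the back (x 85 to 165, y -30 to +30 mm) grey bracket cheeks, 226 mm high, carry the arm's pivot.
- pivot (a point): Axis of the arm's hinge pin, half-way along it: in the jolley's frame at x +115, y 0, 205 mm above the table. The pin runs along the jolley's y axis.
- handle: Black handle at the operator's end of the steel profile arm: level round crossbar, 24 mm in diameter, 130 mm long, origin at its centre, length along its y axis. A 14 mm neck joins its middle from the pivot side. Arm down: centre 255 mm from the pivot towards the operator, 180 mm above the table, free below down to low tools on the table. Moves on a 256 mm radius about the pivot.
- profile_arm (a joint): Arm angle, rad: 0 = down (start), grows as the handle rises, 1.05 = on the back stop (handle 413 mm high). Below the balance point it falls back, above it goes on to the back stop by itself; that point is unknown, 0.40 to 0.60, and pivot friction may hold it within 0.06 of it. Handle needs about 2 N up at the start, less as it rises; damped pivot (0.45 N m per rad/s): it goes over in a few s.
- counterweight: Dark steel cylinder, 64 mm in diameter, 52 mm long, on the arm's tail rod behind and above the pivot; origin at its centre, 81 mm from the pivot. It sinks backwards as the handle rises. Not to be pushed.
- mould_mid (a point): Loose white plaster mould, 130 mm in diameter, 45 mm high, lined with a red clay bowl, standing in the cup head; point at its centre half-way up. Rim 170 mm above the table. The arm's brass profile blade reaches 27 mm down into it while the arm is down and swings out freely.
- spare_mould_mid (a point): Bystander: empty plaster mould, 130 mm in diameter, 45 mm high, on the table on the jolley's -y side; point at its centre half-way up.
- rinse_pot: Bystander: small blue pot, 44 mm in diameter, 50 mm high, on one front corner of the deck; origin under its foot.
- chuck: Bystander: small fired-clay trimming chuck, 42 mm in diameter, 34 mm high, on the other front corner of the deck; origin under its foot.
- bowl: Bystander: fired clay bowl, 124 mm in diameter, 55 mm high, on the table behind the jolley (its +x side), under the counterweight; origin under its foot.
- glaze_jar: Bystander: glaze jar, 60 mm in diameter, 85 mm high, on the table beside the jolley near its rear -y corner; origin under its foot.
- scraper: Bystander: flat-bladed clay scraper, 190 mm long, lying on the table in front of the jolley.
- brush: Bystander: brush, 180 mm long, lying on the table in front of the jolley.

How it is judged (in metres and radians):
On the way, in this order (a step that is already met when the one before it is completed fails the run):
1. the arm is off the mould, carried by the fingers under its handle (value of joint profile_arm above 0.12 rad and contact force between the fingers and handle above 0.2 N), for 0.1 s.
2. the arm rests on its back stop (value of joint profile_arm above 1 rad), for 0.2 s.
At the end, for the whole second after the job is handed in: The profile arm stands by itself on its back stop (joint above 1.0 rad, at rest); the mould is in its cup (within 10 mm of where it was, upright within 0.12 rad) and every bystander is within 20 mm of where it was (value of joint profile_arm above 1 rad and not (velocity of joint profile_arm above 0.05 rad/s) and not (velocity of joint profile_arm below -0.05 rad/s) and distance of mould_mid from where it was at the start of the episode below 0.01 m and angle between mould_mid's own z axis and vertical below 0.12 rad and distance of each of spare_mould_mid, rinse_pot, chuck, bowl, glaze_jar, scraper, brush from where it was at the start of the episode below 0.02 m); the robot touches nothing.
It fails at once if the arm is flung (faster than 2 rad/s) (velocity of joint profile_arm above 2 rad/s).
It fails at once if the handle is gripped or forced (more than 25 N from the fingers) (contact force between the fingers and handle above 25 N).
It fails at once if the counterweight is pushed (more than 1 N) (contact force between any of the fingers, the arm and counterweight above 1 N).
It fails at once if the mould is shifted, tipped or lifted (not (distance of mould_mid from where it was at the start of the episode below 0.01 m and angle between mould_mid's own z axis and vertical below 0.12 rad)).
It fails at once if something around the machine is lifted, carried or knocked out of place (20 mm) (distance of any of spare_mould_mid, rinse_pot, chuck, bowl, glaze_jar, scraper, brush from where it was at the start of the episode above 0.02 m).
It also fails if it takes over 38 s, if anything falls off the work surface, if the arm or the gripper's body presses on something with over 40 N, if the wrist force passes 120 N, or if a joint passes its speed limit or range.

## Working session

There is one attempt and no reset: what is moved stays moved. The work goes in short steps, each a Python script; the robot and the scene stay as the last script left them, time stands still between calls to the robot, and variables do not carry over. Pictures are saved under pics/ and viewed, at most 10 in all, crops included, and the job is handed in when it is done.

```bash
mkdir -p pics; cat > h.py <<'E'
from workcell import ctrl, claw, inverse_kinematics, readout, vision, nets
import numpy as np, cv2
def deproj(im,u,v,z):
    c=np.linalg.inv(im["K"])@np.array([u,v,1.])*z
    return im["R"].T@(c-im["t"])
def cloud(im,mask):
    v,u=np.nonzero(mask&(im["range_z"]>0)); z=im["range_z"][v,u]
    c=(np.linalg.inv(im["K"])@np.vstack([u,v,np.ones_like(u)]))*z
    return (im["R"].T@(c-im["t"].reshape(3,1))).T
def atz(im,u,v,h):
    d=im["R"].T@np.linalg.inv(im["K"])@np.array([u,v,1.]); o=-im["R"].T@im["t"]
    return o+d*(h-o[2])/d[2]
E
python3 - <<'E'
from h import *
np.set_printoptions(precision=3,suppress=True)
for c in("scene","top"):
    im=vision.get_image(c); cv2.imwrite(f"pics/{c}0.png",im["img"])
    print(c,"cam",-im["R"].T@im["t"])
    for q in("handle","counterweight","pivot","jolley","mould_mid","spare_mould_mid","rinse_pot","chuck","glaze_jar","scraper","brush"):
        p=nets.pinpoint(c,q)[:2]; s=nets.silhouettes(c,q)[:1]
        o=[(np.round(x["centre"]),round(x["p"],2)) for x in p]
        e=""
        if s:
            P=cloud(im,s[0]["mask"]); e=(round(s[0]["p"],2),np.median(P,0),np.percentile(P,[3,97],axis=0).tolist() if len(P) else 0) if len(P) else ""
        print(q,o,[deproj(im,*x["centre"],im["range_z"][int(x["centre"][1]),int(x["centre"][0])]) for x in p[:1]],e)
E
```

```text
scene cam [1.262 0.37  0.682]
handle [(array([244., 203.]), 0.74), (array([286., 216.]), 0.55)] [array([ 0.582, -0.186,  0.188])] (0.89, array([ 0.594, -0.182,  0.187]), [[0.5069431701569702, -0.2092316983349353, 0.1709478678729579], [0.6389203333017123, -0.16494714143705452, 0.19087804579348558]])
counterweight [(array([363., 336.]), 0.72), (array([380., 180.]), 0.69)] [array([0.679, 0.153, 0.034])] (0.8, array([0.518, 0.102, 0.284]), [[0.48047890430221585, 0.0668275311184044, 0.24936023519024747], [0.5306079529452588, 0.12795036873597418, 0.30789912959934435]])
pivot [(array([358., 212.]), 0.98), (array([416., 301.]), 0.57)] [array([0.533, 0.067, 0.215])] (0.59, array([ 0.528, -0.016,  0.214]), [[0.49131916472061266, -0.19560173677942932, 0.1621454633697955], [0.6332968660485688, 0.12288237412850092, 0.3054498750731074]])
jolley [(array([306., 276.]), 0.84)] [array([0.643, 0.006, 0.101])] (0.92, array([0.578, 0.022, 0.104]), [[0.47834212885467375, -0.17647808132867476, 0.02575611465847691], [0.671646091301198, 0.11838683863394964, 0.2905474308140401]])
mould_mid [(array([308., 220.
[... 3644 characters left out ...]
y([0.642, 0.135, 0.083]), [[0.6182974183571905, 0.11052915576279679, 0.008488442709574332], [0.6697279448674975, 0.1628568976938753, 0.08677612176384619]])
scraper [(array([470., 198.]), 0.58), (array([287., 288.]), 0.27)] [array([ 0.688, -0.273,  0.005])] (0.56, array([ 0.686, -0.246,  0.003]), [[0.6545751470214256, -0.3592032688580693, -0.0012902108730792096], [0.7131478625999786, -0.18484415856105588, 0.019715771921744334]])
brush [(array([490., 274.]), 0.87), (array([277., 219.]), 0.43)] [array([ 0.529, -0.303,  0.017])] (0.92, array([ 0.532, -0.3  ,  0.018]), [[0.4955608750170896, -0.3886636496140428, 0.01109565851969734], [0.557500230490988, -0.22684237795829837, 0.02236228822686527]])
```

View pics/scene0.png

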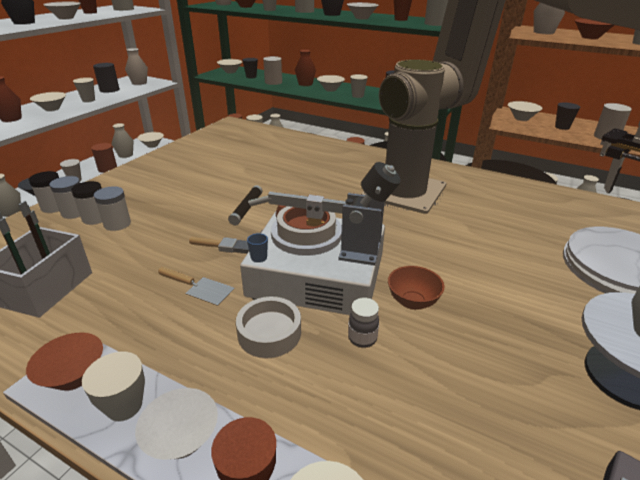

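View pics/top0.png

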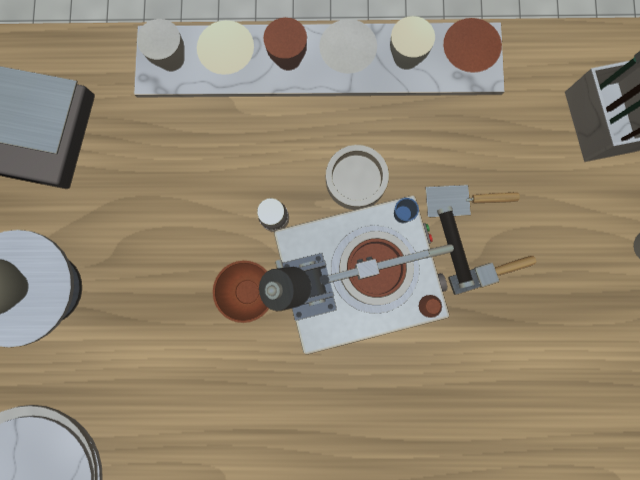

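The views show the crossbar at about (456,246) in the top image and (244,203) in the scene image. The arm runs along image −right to the pivot at about (310,282). The scraper and brush lie flat under the crossbar's ends, and the operator side is free. I'll fit the machine frame next and check IK for a push from the operator side.

```bash
cat >> h.py <<'E'
from scipy.spatial.transform import Rotation as Ro
def frame(pv,yaw):
    return np.array([np.cos(yaw),np.sin(yaw),0]),np.array([-np.sin(yaw),np.cos(yaw),0])
def pose(pv,yaw,th,a0,ins,drop,flip=0,back=0):
    """TCP pose: 'ins' past handle centre along tool, 'drop' below it, arm at th, tool a0+th below level"""
    ex,ey=frame(pv,yaw); ez=np.array([0,0,1.]); g=th-.0977
    H=pv-.256*np.cos(g)*ex+.256*np.sin(g)*ez
    a=th+a0; tz=np.cos(a)*ex-np.sin(a)*ez; n=np.sin(a)*ex+np.cos(a)*ez
    ty=ey*(1 if flip==0 else -1) if flip<2 else (n if flip==2 else -n)
    R=np.column_stack([np.cross(ty,tz),ty,tz])
    return H+(ins-back)*tz-drop*n, Ro.from_matrix(R).as_euler('xyz',degrees=True)
E
python3 - <<'E'
from h import *
np.set_printoptions(precision=3,suppress=True)
P=[];H=[]
for c in("scene","top"):
    im=vision.get_image(c)
    p=atz(im,*nets.pinpoint(c,"pivot")[0]["centre"],.205); h=atz(im,*nets.pinpoint(c,"handle")[0]["centre"],.180)
    print(c,p,h,np.linalg.norm(p-h),np.degrees(np.arctan2(*(p-h)[1::-1]))); P.append(p);H.append(h)
    B=cloud(im,np.ones((480,640),bool))
    col=im["img"].max(2)[im["range_z"]>0]
    h0=h
    m=(col<70)&(B[:,2]>.165)&(B[:,2]<.2)&(np.linalg.norm(B[:,:2]-h0[:2],axis=1)<.09)
    Q=B[m][:,:2]; (cx,cy),(w,hh),an=cv2.minAreaRect(Q.astype(np.float32)); print(" rect",cx,cy,w,hh,an,"maxz",np.percentile(B[m][:,2],98))
p=np.mean(P,0);h=np.mean(H,0);d=p-h;yaw=np.arctan2(d[1],d[0]); mid=(p+h)/2
pv=mid+.1275*np.array([np.cos(yaw),np.sin(yaw),0]); pv[2]=.205
print(pv,np.degrees(yaw)); np.save("geo.npy",[*pv,yaw])
for a0 in(-.2,0,.2):
  for f in range(4):
    r=[]
    for th,dr,bk in((0,.045,.12),(0,.03,0),(.4,.02,0),(.85,.02,0),(1.05,.02,.1)):
        q=inverse_kinematics(*pose(pv,yaw,th,a0,.015,dr,f,bk)); r.append(None if q is None else np.round(q).astype(int).tolist())
    print(a0,f,r)
print(readout.read_state()["time"])
E
```

```text
scene [0.513 0.055 0.205] [ 0.558 -0.203  0.18 ] 0.2637845087440075 99.89914276408247
 rect 0.5728636384010315 -0.18840616941452026 0.1077229306101799 0.10634268075227737 56.9428825378418 maxz 0.19616292938126104
top [0.504 0.053 0.205] [ 0.567 -0.193  0.18 ] 0.2549829388789689 104.53316661327344
 rect 0.566472053527832 -0.19246020913124084 0.1236293688416481 0.023005148395895958 14.572046279907227 maxz 0.1932445043164635
[0.508 0.053 0.205] 102.1764531906453
-0.2 0 [None, [-44, 80, 36, 71, 145, 150], [-44, 56, 47, 55, 138, 144], [-39, 31, 58, 40, 129, 144], [-38, 30, 43, 37, 135, 150]]
-0.2 1 [None, [-44, 80, 36, 71, 145, -30], [-44, 56, 47, 55, 138, -36], [-39, 31, 58, 40, 129, -36], [-38, 30, 43, 37, 135, -30]]
-0.2 2 [None, [-44, 80, 36, 71, 145, -120], [-44, 56, 47, 55, 138, -126], [-39, 31, 58, 40, 129, -126], [-38, 30, 43, 37, 135, -120]]
-0.2 3 [None, [-44, 80, 36, 71, 145, 60], [-44, 56, 47, 55, 138, 54], [-39, 31, 58, 40, 129, 54], [-38, 30, 43, 37, 135, 60]]
0 0 [None, [-44, 74, 39, 60, 140, 143], [-43, 50, 50, 46, 133, 140], [-36, 24, 61, 32, 124, 143], [-34, 22, 46, 27, 
[... 341 characters left out ...]
 24, 61, 32, 124, 53], [-34, 22, 46, 27, 131, 58]]
0.2 0 [None, [-44, 67, 43, 50, 135, 137], [-42, 42, 54, 37, 127, 137], [-33, 18, 64, 23, 118, 142], [-28, 15, 51, 17, 125, 148]]
0.2 1 [None, [-44, 67, 43, 50, 135, -43], [-42, 42, 54, 37, 127, -43], [-33, 18, 64, 23, 118, -38], [-28, 15, 51, 17, 125, -32]]
0.2 2 [None, [-44, 67, 43, 50, 135, -133], [-42, 42, 54, 37, 127, -133], [-33, 18, 64, 23, 118, -128], [-28, 15, 51, 17, 125, -122]]
0.2 3 [None, [-44, 67, 43, 50, 135, 47], [-42, 42, 54, 37, 127, 47], [-33, 18, 64, 23, 118, 52], [-28, 15, 51, 17, 125, 58]]
2.6<sys>:0: UserWarning: Gimbal lock detected. Setting third angle to zero since it is not possible to uniquely determine all angles.
```

The top view agrees with itself: the distance is 255.0 mm, and the bar rectangle angle of 14.57° matches the yaw of 104.5°. I'll use it.

```bash
python3 - <<'E' 2>/dev/null
from h import *
np.set_printoptions(precision=3,suppress=True)
yaw=np.radians(104.55); pv=np.array([.5665+.255*np.cos(yaw),-.1925+.255*np.sin(yaw),.205]); np.save("geo.npy",[*pv,yaw])
A=.15
lo,o=pose(pv,yaw,0,A,.015,.05,1,.055); hi=lo+[0,0,.22]
print(lo,o)
st=readout.read_state()
claw.close_gripper(5)
e=np.array(st["ee_pos"])
ctrl.movel(e+[0,0,.27],feed=.3)
q=list(readout.read_state()["joint_positions"]); q[0]=-44; ctrl.movej(q)
print(readout.read_state()["time"])
print("hi",inverse_kinematics(hi,o),"lo",inverse_kinematics(lo,o))
ctrl.move_to(hi,o)
s=readout.read_state(); print(s["time"],s["ee_pos"],s["contact_force"])
ctrl.movel(lo,feed=.12)
s=readout.read_state(); print(s["time"],s["ee_pos"],s["contact_force"])
for c in("scene","top"):
    im=vision.get_image(c); cv2.imwrite(f"pics/{c}1.png",im["img"])
s=cv2.imread("pics/scene1.png")[130:300,140:420]; t=cv2.imread("pics/top1.png")[150:350,300:600]
cv2.imwrite("pics/both1.png",np.vstack([cv2.resize(s,(460,280)),cv2.resize(t,(460,307))]))
E
```

```text
[ 0.578 -0.238  0.137] [180.    -81.406 104.55 ]
8.525
hi [-44.975  68.513  19.288  76.907 149.012 -10.153] lo [-44.975  83.819  17.052  58.485 143.968 -32.144]
9.7417 [ 0.579 -0.238  0.358] [0.561 0.255 0.492]
11.725 [ 0.578 -0.238  0.137] [ 0.291 -0.828 -0.505]
```

View pics/both1.png

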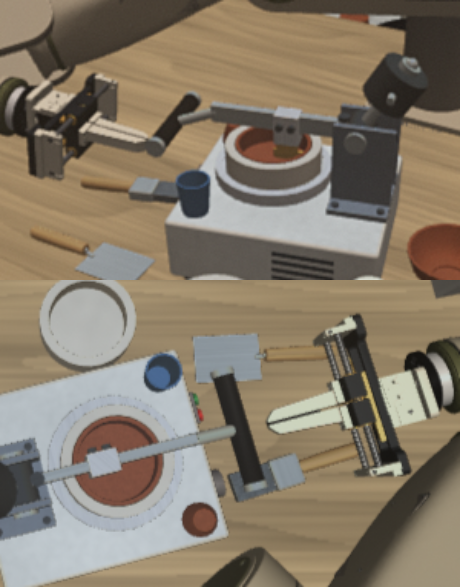

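The fingertips sit just behind and below the crossbar, lined up with its middle, and nothing has been disturbed. Next I insert and lift along the arc.

```bash
python3 - <<'E' 2>/dev/null
from h import *
np.set_printoptions(precision=2,suppress=True)
*pv,yaw=np.load("geo.npy"); pv=np.array(pv); A=.15
def go(th,drop,back=0,feed=.06):
    ctrl.movel(*pose(pv,yaw,th,A,.015,drop,1,back),feed=feed)
    s=readout.read_state(); f=np.array(s["contact_force"]); print(round(th,2),round(s["time"],2),np.array(s["ee_pos"]),f,flush=True)
    if np.linalg.norm(f)>12: raise SystemExit("force")
go(0,.05); go(0,.035,feed=.04)
for th in np.arange(0,.86,.085): go(th,.021)
im=vision.get_image("scene"); cv2.imwrite("pics/s2.png",im["img"][80:300,140:440])
E
```

```text
0 12.89 [ 0.56 -0.19  0.13] [-0.  -0.4 -0.8]
0 13.42 [ 0.56 -0.18  0.14] [-0.81  0.19  0.7 ]
0.0 13.8 [ 0.56 -0.18  0.16] [ 1.45  0.35 -1.65]
0.08 14.3 [ 0.56 -0.18  0.18] [ 1.7  -1.22 -1.27]
0.17 14.8 [ 0.56 -0.19  0.2 ] [ 1.59 -0.22 -1.77]
0.26 15.3 [ 0.56 -0.18  0.22] [ 0.25 -1.1  -1.01]
0.34 15.8 [ 0.56 -0.18  0.24] [ 0.14 -0.56 -1.06]
0.43 16.3 [ 0.56 -0.18  0.26] [-0.06  0.56  0.26]
0.51 16.8 [ 0.56 -0.17  0.28] [-0.44 -0.97 -0.77]
0.6 17.3 [ 0.56 -0.17  0.3 ] [-0.62 -0.31 -0.92]
0.68 17.8 [ 0.56 -0.16  0.32] [-0.01 -0.12  0.23]
0.76 18.3 [ 0.55 -0.15  0.34] [1.19 0.11 0.01]
0.85 18.8 [ 0.55 -0.14  0.36] [-0.01  0.34 -1.18]
```

View pics/s2.png

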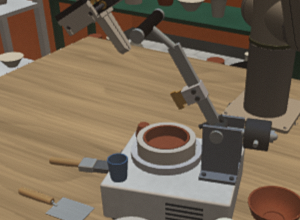

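The arm is up and past balance, and the mould is still in its cup. I'll back the hand away and check.

```bash
python3 - <<'E' 2>/dev/null
from h import *
np.set_printoptions(precision=3,suppress=True)
*pv,yaw=np.load("geo.npy"); pv=np.array(pv)
p,o=pose(pv,yaw,.85,.15,.015,.035,1); ctrl.movel(p,o,feed=.08)
p,o=pose(pv,yaw,.85,.15,.015,.035,1,.1); ctrl.movel(p,o,feed=.15)
ctrl.wait(3)
print(readout.read_state()["time"])
for c in("scene","top"):
    im=vision.get_image(c); cv2.imwrite(f"pics/{c}3.png",im["img"])
    s=nets.silhouettes(c,"handle")
    if s: P=cloud(im,s[0]["mask"]); print(c,s[0]["p"],np.median(P,0),np.percentile(P[:,2],[5,97]))
ctrl.wait(1); im=vision.get_image("scene"); a=cv2.imread("pics/scene3.png")
print("diff",(cv2.absdiff(a,im["img"]).max(2)>40).sum())
t=cv2.imread("pics/top3.png")[120:380,200:560]
cv2.imwrite("pics/both3.png",np.vstack([cv2.resize(a[60:330,140:500],(400,300)),cv2.resize(t,(400,289))]))
E
```

```text
22.9917
scene 0.81 [ 0.573 -0.078  0.418] [0.405 0.424]
top 0.81 [ 0.539 -0.089  0.423] [0.416 0.426]
diff 0
```

View pics/both3.png

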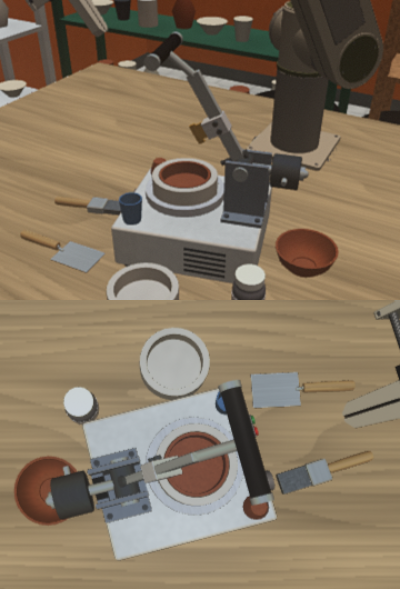

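The handle top is at 0.425 m, so its centre is at about 0.413 m, which puts the arm on the back stop. Nothing is moving, the hand is clear and the bystanders are in place.

```bash
python3 -c "
from workcell import ctrl
print(ctrl.hand_in())"
```

```text
the job is handed in; nothing more can be done
None
```

The profile arm was pushed up past its balance point and stands by itself on its back stop, the hand is clear, the mould and bystanders look undisturbed in the last pictures, and the job is handed in (no verdict was returned).

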